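# Load the full coin rolls into the teller's coin tray

## Robot

A 6-joint arm with a two-finger parallel gripper is mounted at the origin on a cart in front of the work surface, level with it; the furniture and walls round the work are solid. World frame = base frame: x ahead of the robot, y to its left, z up, the work surface at z = 0. Lengths are in m, angles in rad, forces in N, time in s.
With the tool pointing down it reaches from about 0.3 to 0.775 m from the base axis. Payload 14.6 kg.
Tool frame: the origin (TCP) lies on the centre line of the jaws, within the pads' length; the fingertips stand 19 mm ahead of it and the grasp point (between the pads) is the TCP; y points along the fingers, x is the direction in which the jaws open and shut, and the axes are right-handed (so a half turn about y gives the same grasp; the last joint's range is limited). The gripper opens to 94 mm and grips with 3 to 60 N. Pads are 16 mm wide; open, the fingers measure 119 mm over their backs; the gripper's body (75 mm by 177 mm) begins 78 mm behind the grasp point.
Start: joints at [-1.317, 0.3, 1.521, -0, 1.321, -0.067], TCP at [0.173, -0.522, 0.224] pointing down, gripper open.
Joint ranges: [-3.03, 3.03], [-0.79, 2.21], [0.23, 2.52], [-1.04, 4.18], [0, 3.07], [-2.55, 2.55]. Speed limits (rad/s): [2.22, 2.22, 2.57, 3.14, 3.14, 3.14].

## Interface

Orientations are given as [roll, pitch, yaw] about the fixed x, y, z axes, in that order (R = Rz(yaw) Ry(pitch) Rx(roll)).
In Python, from station import ctrl, optics gives the robot as it stands.
- The arm moves only by the tool jog_arm, never from a script. Its argument "targets" is a list of rows, each a list of 3 entries, a list of its own where there are three numbers: the finger opening in cm, from 0 to 9.4, then the shift along the tool's x, y, z in cm, then the turn about the tool's y in rad. A call has 1 to 10 rows; each row is the pose to reach, as a shift and turn from the pose commanded when the call began, along the tool's axes at that moment; what a row does not reach only later rows make up. A row lasts 1/10 s, in which the tool goes at most 50 mm and 8.59 degrees, less where a joint would pass 70% of its speed; a pose out of reach is approached as far as the arm can. A call with a gripper value outside its range is refused whole. The fingers move at their own pace and stop on an object; "grip_force" is the grip in N (left out, the last holds). Time passes only in rows, so rows that repeat a pose let the fingers close. It gives the time, the measured TCP pose, the force and the opening at its end, in the units of the state.
- ctrl.get_obs(): the state, without advancing time (a new reading comes with each control period).
- optics.camera(name): name is "scene" or "top" or "wrist"; returns a dict with "img" (420x560x3 uint8, red, green, blue), "range_z" (420x560 float32, m along the optical axis (not along the pixel's ray), 0 where there is no reading), "camera_matrix" (3x3 intrinsics, pixels), "world_to_cam" (4x4, takes a point from world to camera coordinates); the wrist camera has in their place "mount" (4x4, takes a point from camera to tool coordinates, whose origin is the TCP and whose axes are the tool frame's). Camera axes: x right, y up, looking along -z (the intrinsics and any distortion apply to the point x, -y, -z); pixel columns grow to the right and rows downward; lengths in m; the calibration is good to about 2 mm. The wrist camera is an equidistant fisheye: a pixel r from the principal point sees the ray r / f radians off the axis. A picture is of the moment at which its call begins: read the wrist's pose just before it.
- ctrl.hand_in(): hands the job in, once; it reports no verdict.
The state is a dict: "time_s": time; "qpos": joint angles; "joint_vel": joint speeds; "tau": joint torques, N m; "ee_pos": TCP position; "eef_rot": TCP orientation; "force": force on the tool from outside, world axes, zero at the start; "moment": the same for the moment, N m; "grip_width": finger opening in m.
Only numpy, scipy, OpenCV 4.12 (cv2) and the standard library are available. Lean on these libraries where they do the work, as an engineer would, in place of code of your own. Each camera call takes 0.05 s, during which the arm holds its last target. There are 200 camera calls.

## Task

Load the coin tray: lay each of the four full coin rolls in the cradle made for its size, right down in the groove between the end stops. The two part rolls, whose wrappers are twisted shut at one end, still have to be counted: leave them lying where they are.

Things in the scene. Friction and masses are not known exactly. Their poses are not given: they have to be found in the camera images.
- roll_large_mid (a point): full coin roll, of the four the thickest and shortest: coins wrapped in cream paper with two dark bands, both ends flat, 32 mm in diameter and 44 mm long, lying on the counter (slight flats keep it from rolling). Point: its centre, half-way along and up (16 mm above the counter at the start); x along the roll. Up to 0.35 kg. (A clear glass screen crosses the counter 0.61 m ahead of the robot.)
- roll_small_mid (a point): full coin roll, of the four the thinnest: coins wrapped in cream paper with two dark bands, both ends flat, 18 mm in diameter and 56 mm long, lying on the counter (slight flats keep it from rolling). Point: its centre, half-way along and up (9 mm above the counter at the start); x along the roll. Up to 0.35 kg. (A clear glass screen crosses the counter 0.61 m ahead of the robot.)
- roll_medium_mid (a point): full coin roll, of the four second in thickness and in length: coins wrapped in cream paper with two dark bands, both ends flat, 26 mm in diameter and 70 mm long, lying on the counter (slight flats keep it from rolling). Point: its centre, half-way along and up (13 mm above the counter at the start); x along the roll. Up to 0.35 kg. (A clear glass screen crosses the counter 0.61 m ahead of the robot.)
- roll_long_mid (a point): full coin roll, of the four the longest, rather thin: coins wrapped in cream paper with two dark bands, both ends flat, 22 mm in diameter and 86 mm long, lying on the counter (slight flats keep it from rolling). Point: its centre, half-way along and up (11 mm above the counter at the start); x along the roll. Up to 0.35 kg. (A clear glass screen crosses the counter 0.61 m ahead of the robot.)
- part_medium_mid (a point): part roll, not to be loaded: the same wrapper and 26 mm diameter as the medium full roll, but the coins fill only 44 mm of it and the empty paper at one end (+x) is twisted into a pointed tail about 22 mm long. The point is the centre of the filled part, 13 mm above the counter; x runs along the roll towards the tail.
- part_long_mid (a point): part roll, not to be loaded: the same wrapper and 22 mm diameter as the long full roll, but the coins fill only 48 mm of it and the empty paper at one end (+x) is twisted into a pointed tail about 22 mm long. The point is the centre of the filled part, 11 mm above the counter; x runs along the roll towards the tail.
- cradle_large_seat (a point): cradle for the large full roll: dark grey insert 118x54 mm with a white groove, one of four side by side (56 mm apart, any order) in a low fixed tray, rim 9 mm high. Its 45 deg V groove is 42 mm wide at the mouth, 60 mm between end stops, top 30.4 mm above the counter; a 44 mm finger cut-out at mid-length, either side of the groove bottom, goes down to 7 mm. Point: centre of the large roll when seated, 32 mm up, mid-way between stops; x along the groove, z up.
- cradle_small_seat (a point): cradle for the small full roll: dark grey insert 118x54 mm with a white groove, one of four side by side (56 mm apart, any order) in a low fixed tray, rim 9 mm high. Its 45 deg V groove is 28 mm wide at the mouth, 72 mm between end stops, top 33.3 mm above the counter; a 44 mm finger cut-out at mid-length, either side of the groove bottom, goes down to 7 mm. Point: centre of the small roll when seated, 32 mm up, mid-way between stops; x along the groove, z up.
- cradle_medium_seat (a point): cradle for the medium full roll: dark grey insert 118x54 mm with a white groove, one of four side by side (56 mm apart, any order) in a low fixed tray, rim 9 mm high. Its 45 deg V groove is 36 mm wide at the mouth, 86 mm between end stops, top 31.6 mm above the counter; a 44 mm finger cut-out at mid-length, either side of the groove bottom, goes down to 7 mm. Point: centre of the medium roll when seated, 32 mm up, mid-way between stops; x along the groove, z up.
- cradle_long_seat (a point): cradle for the long full roll: dark grey insert 118x54 mm with a white groove, one of four side by side (56 mm apart, any order) in a low fixed tray, rim 9 mm high. Its 45 deg V groove is 32 mm wide at the mouth, 102 mm between end stops, top 32.4 mm above the counter; a 44 mm finger cut-out at mid-length, either side of the groove bottom, goes down to 7 mm. Point: centre of the long roll when seated, 32 mm up, mid-way between stops; x along the groove, z up.

How it is judged:
By the outcome, as a careful person would: the job done as asked, in the order asked, and still so for the second after the job is handed in, with the robot touching nothing.
It also fails if it takes over 102 s, if anything falls off the work surface, if the arm or the gripper's body presses on something with over 40 N, if the wrist force passes 120 N, or if a joint passes its speed limit or range.

## Working session

There is one attempt and no reset: what is moved stays moved. The work goes in short steps, Python scripts to look and compute and a tool call to move; the robot and the scene stay as the last step left them, time stands still between calls to the robot, and variables do not carry over. Pictures are saved under pics/ and viewed, about 12 in all and at most 16, crops included, and the job is handed in when it is done.

Besides the shell and the picture viewer there is one more tool, called as a command line: name --argument value ..., lists and objects as JSON in quotes. jog_arm: Moves the arm, as the interface text tells. Its arguments: {"type":"object","properties":{"targets":{"type":"array","items":{"type":"array"}},"grip_force":{"type":"number"}},"required":["targets"]}

```bash
mkdir -p pics; ls; python3 - <<'E'
from station import ctrl, optics
import cv2,numpy as np
np.set_printoptions(precision=4,suppress=True)
print(ctrl.get_obs())
for n in("scene","top"):
    c=optics.camera(n); cv2.imwrite(f"pics/{n}0.png",c["img"][:,:,::-1]); np.savez(f"{n}0.npz",**c)
    print(n,c["camera_matrix"],c["world_to_cam"],[k for k in c], (c["range_z"]>0).mean())
E
```

```text
pics
{'time_s': 0.0, 'qpos': array([-1.3166,  0.3005,  1.5216, -0.    ,  1.3207, -0.0666]), 'joint_vel': array([ 0.0009, -0.002 , -0.0019, -0.0001, -0.0007,  0.0016]), 'tau': array([  0.    , -53.1807, -35.2732,   0.0709,   0.0245,  -0.0001]), 'ee_pos': array([ 0.1734, -0.5217,  0.2239]), 'eef_rot': array([-1.5707,  0.0012, -1.25  ]), 'force': array([0.5011, 1.0885, 0.5912]), 'moment': array([-0.0475, -0.0064,  0.034 ]), 'grip_width': 0.09417854102480609}
scene [[407.4529   0.     281.4801]
 [  0.     407.4529 210.031 ]
 [  0.       0.       1.    ]] [[-0.5589 -0.8292  0.0076  0.2137]
 [ 0.6345 -0.4218  0.6477 -0.3181]
 [-0.5339  0.3669  0.7618 -0.9925]
 [ 0.      0.      0.      1.    ]] ['img', 'range_z', 'camera_matrix', 'world_to_cam'] 0.9958928571428571
top [[546.7356   0.     283.161 ]
 [  0.     546.7356 210.347 ]
 [  0.       0.       1.    ]] [[-0.027  -0.9996 -0.0091  0.0098]
 [ 0.9965 -0.0277  0.0793 -0.4495]
 [-0.0795 -0.007   0.9968 -1.2602]
 [ 0.      0.      0.      1.    ]] ['img', 'range_z', 'camera_matrix', 'world_to_cam'] 0.9961054421768708
```

View pics/top0.png

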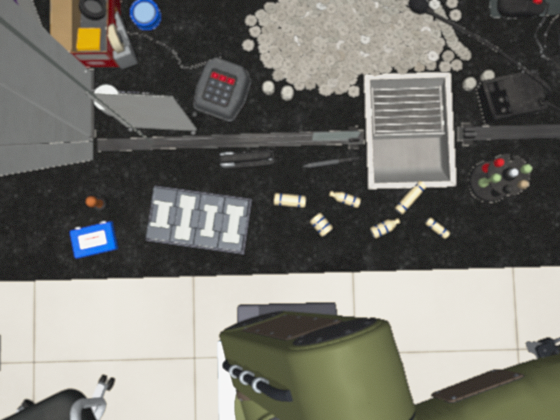

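View pics/scene0.png

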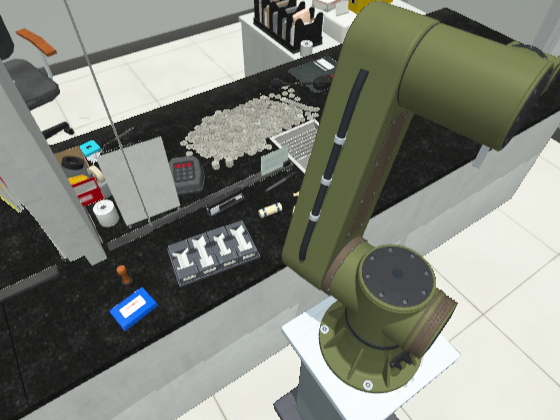

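The top view shows the tray at about (198,220). The rolls are at (290,200), (320,225), (410,198) and (437,228), and there are probably tailed rolls at (345,199) and (384,229). I'll measure from this next.

```bash
cat > h.py <<'E'
import numpy as np,cv2
def pix2world(c,uv,z):
    K,T=c["camera_matrix"],c["world_to_cam"]; Ti=np.linalg.inv(T)
    uv=np.atleast_2d(uv).astype(float)
    d=np.c_[(uv[:,0]-K[0,2])/K[0,0],-(uv[:,1]-K[1,2])/K[1,1],-np.ones(len(uv))]@Ti[:3,:3].T
    o=Ti[:3,3]; return o+d*((z-o[2])/d[:,2])[:,None]
E
python3 - <<'E'
from h import *
np.set_printoptions(precision=4,suppress=True)
c=dict(np.load("top0.npz")); im=c["img"].astype(int)
hsv=cv2.cvtColor(c["img"],cv2.COLOR_RGB2HSV)
m=(im.max(2)>95).astype(np.uint8); m[:180]=0; m[262:]=0; m[:,:262]=0; m[:,470:]=0
m=cv2.morphologyEx(m,cv2.MORPH_CLOSE,np.ones((3,3)))
n,l,s,ce=cv2.connectedComponentsWithStats(m)
for i in range(1,n):
    if s[i,4]<60: continue
    v,u=np.nonzero(l==i); w=pix2world(c,np.c_[u,v],.012)[:,:2]
    (cx,cy),(a,b),t=cv2.minAreaRect((w*1000).astype(np.float32)); 
    mu=w.mean(0); ev,V=np.linalg.eigh(np.cov((w-mu).T))
    print(ce[i].round(),s[i,4],"rect c",round(cx),round(cy),"size",round(a),round(b),"mean",mu,"yaw",np.arctan2(*V[::-1,1]))
def crop(x0,y0,x1,y1,k): return cv2.resize(c["img"][y0:y1,x0:x1,::-1],None,fx=k,fy=k,interpolation=cv2.INTER_CUBIC)
a=crop(260,180,460,250,4);b=crop(140,175,260,265,4);b=cv2.copyMakeBorder(b,0,0,0,a.shape[1]-b.shape[1],0)
o=np.vstack([a,b[:310]]); cv2.imwrite("pics/crop0.png",o)
E
```

```text
[409. 189.] 1092 rect c 474 -305 size 209 78 mean [ 0.4933 -0.2999] yaw 1.5967517017453012
[346. 198.] 299 rect c 475 -147 size 77 25 mean [ 0.4742 -0.15  ] yaw 1.20858728722713
[289. 200.] 385 rect c 474 -17 size 76 29 mean [ 0.4743 -0.0175] yaw 1.4387531235225766
[321. 224.] 307 rect c 415 -90 size 50 35 mean [ 0.4152 -0.0899] yaw -2.49748014386201
[384. 227.] 314 rect c 406 -241 size 28 73 mean [ 0.4039 -0.2371] yaw 1.9992394712094415
[438. 228.] 227 rect c 399 -362 size 62 21 mean [ 0.399  -0.3621] yaw 0.8780768066286128
```

View pics/crop0.png

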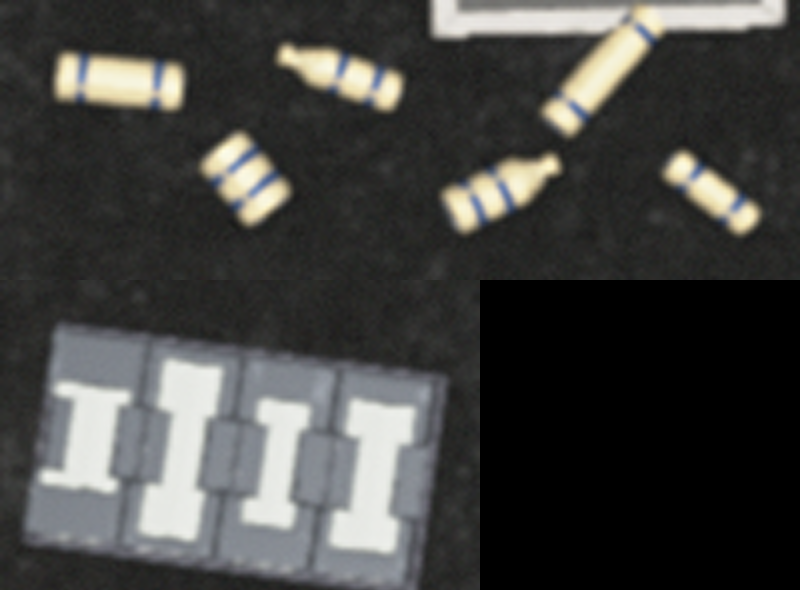

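The crop shows the cradles left to right as large, long, small, medium. The two part rolls with tails are at top middle and centre. The long roll lies right by the white deal-tray rim, so I'll check the depth there and fit everything precisely.

```bash
cat >> h.py <<'E'
def cloud(c):
    K,T=c["camera_matrix"],c["world_to_cam"]; Ti=np.linalg.inv(T); d=c["range_z"]
    v,u=np.mgrid[:d.shape[0],:d.shape[1]]
    p=np.stack([(u-K[0,2])/K[0,0]*d,-(v-K[1,2])/K[1,1]*d,-d],-1)
    return p@Ti[:3,:3].T+Ti[:3,3]
E
python3 - <<'E'
from h import *
np.set_printoptions(precision=4,suppress=True,linewidth=200)
c=dict(np.load("top0.npz")); P=cloud(c); im=c["img"].astype(int)
print("counter z",np.median(P[240:262,270:430,2]), P[240:262,270:430,2].std())
print("long roll zone z mm (rows 178..212 step2, cols 392..430 step 2)")
print((P[176:214:2,392:432:2,2]*1000).round().astype(int))
print((P[176:214:2,392:432:2].reshape(-1,20,3)[::6,0]))
# long roll: cream = R-B large
cr=(im[:,:,0]-im[:,:,2]>35).astype(np.uint8); cr[:180]=0;cr[262:]=0;cr[:,:262]=0;cr[:,470:]=0
m=cv2.morphologyEx(cr,cv2.MORPH_CLOSE,np.ones((5,5)))
n,l,s,ce=cv2.connectedComponentsWithStats(m)
for i in range(1,n):
    if s[i,4]<50: continue
    v,u=np.nonzero(l==i); w=pix2world(c,np.c_[u,v],.012)[:,:2]
    (cx,cy),(a,b),t=cv2.minAreaRect((w*1000).astype(np.float32)); mu=w.mean(0); ev,V=np.linalg.eigh(np.cov((w-mu).T))
    print(ce[i].round(),s[i,4],"rect c",round(cx,1),round(cy,1),"size",round(a),round(b),"mean",mu,"yaw",np.arctan2(V[1,1],V[0,1]), "zmax",np.percentile(P[v,u,2],90))
# tray
sub=P[175:265,140:262]; z=sub[...,2]; k=(z>.02)&(z<.05); k=cv2.morphologyEx(k.astype(np.uint8),cv2.MORPH_OPEN,np.ones((3,3)))>0
print("tray",cv2.minAreaRect((sub[k][:,:2]*1000).astype(np.float32)),np.median(z[k]))
# white groove blobs
w=(im.min(2)>190).astype(np.uint8); w[:175]=0;w[265:]=0;w[:,:145]=0;w[:,255:]=0
n,l,s,ce=cv2.connectedComponentsWithStats(w)
for i in range(1,n):
    if s[i,4]<60: continue
    v,u=np.nonzero(l==i); q=pix2world(c,np.c_[u,v],.03)[:,:2]
    print("groove",ce[i].round(),[np.round(t,1) for t in cv2.minAreaRect((q*1000).astype(np.float32))])
E
```

```text
counter z 0.0006452767236923007 0.09709234532533502
long roll zone z mm (rows 178..212 step2, cols 392..430 step 2)
[[-42 -39 -38 -41 -36 -34 -37 -38 -39 -34 -35 -35 -36 -33 -37 -36 -37 -31 -32 -37]
 [-28 -26 -21 -25 -31 -27 -22 -22 -23 -28 -23 -23 -23 -23 -17 -20 -23 -27 -24 -18]
 [-16 -10 -15 -13 -17 -14 -15  -8 -12 -12 -13 -11 -14  -9 -11 -14 -11 -11 -12 -12]
 [ -3  -4  -4  -1  -7  -1   1   3  -2   1   0   4  -1  12  19  21   2   5   5  -5]
 [  3   3   7   2   2   5   3   1   4   6   1   2  20  21  19  23  23  -2   5   4]
 [  5   4   2   3   5   5   4   1   3  -2  -2   3  19  21  26  23  20  -1   0   3]
 [  2  -1   0   1  -1   3   4   1   1  -1   0  18  20  27  27  25  18   0   1   2]
 [  1   3   3  -1  -2   2   5  -1  -1  -1  17  24  23  22  17  13  -5   0  -2   2]
 [  1  -4  -4   1   0  -3  -1   2  -1  14  23  23  21  19  19  -1  -5   0   2  -1]
 [  1  -1   5  -7   4   1   0   1  12  22  22  18  23  21   2   1  -5   2  -1   1]
 [  0   3   4   4   1   3  -2  15  24  17  22  24  20  -2   5  -2  -2   0   4   4]
 [  0   3   0  -6   4   5  12  21  21  18  20  21  16   0   4   0   2  
[... 1165 characters left out ...]
1370651
[384. 227.] 249 rect c 405.7 -241.7 size 25 68 mean [ 0.4045 -0.2383] yaw 1.991233643499416 zmax 0.028153175869854642
[438. 228.] 168 rect c 398.9 -362.2 size 58 18 mean [ 0.399  -0.3622] yaw 0.877871949004331 zmax 0.020277031090727673
tray ((434.0863342285156, 197.02984619140625), (222.5785675048828, 118.98301696777344), 80.5718994140625) 0.031412161667893734
groove [185. 217.] [array([439.5, 226. ]), array([ 33.4, 100.9]), np.float64(80.7)]
groove [162. 214.] [array([448.2, 280.9]), array([42.5, 58. ]), np.float64(79.7)]
groove [209. 220.] [array([430.1, 170.8]), array([28.6, 71.2]), np.float64(81.2)]
groove [233. 224.] [array([420.8, 115.4]), array([37.3, 84.4]), np.float64(80.0)]
```

```bash
cat >> h.py <<'E'
from scipy.spatial.transform import Rotation as Ro
T={}
for n,(x,y,a,r) in dict(large=(.415,-.0897,.63-np.pi/2,.016),small=(.399,-.3622,.878-np.pi/2,.009),
   medium=(.4747,-.0173,1.456-np.pi/2,.013),long=(.4737,-.3029,-.757-np.pi/2,.011)).items():
    T["p_"+n]=(x,y,.022,a); k=dict(large=84,long=28,small=-28,medium=-84)[n]/1000
    T["s_"+n]=(.4344+k*.1639,.1977+k*.9865,.032+.022-r,1.4062-np.pi)
def plan(*names):
    "name or (name,z): shift cm along tool axes and turn from the present pose"
    from station import ctrl
    o=ctrl.get_obs(); R=Ro.from_euler("xyz",o["eef_rot"]); 
    print("t",o["time_s"],"pos",o["ee_pos"].round(4),"rot",o["eef_rot"].round(4),"F",o["force"].round(1),"w",round(o["grip_width"],4))
    psi=np.arctan2(*R.as_matrix()[1::-1,0])
    for n in names:
        n,z=n if isinstance(n,tuple) else (n,None); t=np.array(T[n]); 
        if z is not None: t[2]=z
        print(n,t.round(4),"shift cm",(R.inv().apply(t[:3]-o["ee_pos"])*100).round(2),"turn",round((psi-t[3]+np.pi)%(2*np.pi)-np.pi,3))
E
python3 -c "
from h import *
plan(('p_small',.12),'p_small')"
```

```text
t 0.1 pos [ 0.1734 -0.5217  0.2239] rot [-1.5707e+00  1.0000e-03 -1.2500e+00] F [ 0.3  0.3 -0.1] w 0.0939
p_small [ 0.399  -0.3622  0.12   -0.6928] shift cm [-8.01 10.4  26.44] turn -0.557
p_small [ 0.399  -0.3622  0.022  -0.6928] shift cm [-8.   20.2  26.44] turn -0.557
```

jog_arm --targets '[[5.0,[-8.0,10.4,26.4],-0.557],[5.0,[-8.0,10.4,26.4],-0.557],[5.0,[-8.0,10.4,26.4],-0.557],[5.0,[-8.0,10.4,26.4],-0.557],[5.0,[-8.0,10.4,26.4],-0.557],[5.0,[-8.0,10.4,26.4],-0.557],[5.0,[-8.0,10.4,26.4],-0.557],[5.0,[-8.0,10.4,26.4],-0.557],[5.0,[-8.0,10.4,26.4],-0.557],[5.0,[-8.0,10.4,26.4],-0.557]]'

```text
time_s: 1.1
ee_pos: [0.398, -0.3637, 0.121]
eef_rot: [-1.571, -0.001, -0.695]
force: [0.8, 0.4, 0.1]
grip_width: 0.05
```

```bash
python3 -c "
from h import *
from station import optics
plan(('p_small',.12),'p_small')
c=optics.camera('wrist'); cv2.imwrite('pics/w1.png',c['img'][:,:,::-1]); print(c['camera_matrix'],c['mount'].round(3))"
```

```text
t 1.1 pos [ 0.398  -0.3637  0.121 ] rot [-1.571e+00 -8.000e-04 -6.947e-01] F [0.8 0.4 0.1] w 0.05
p_small [ 0.399  -0.3622  0.12   -0.6928] shift cm [-0.02  0.1   0.18] turn -0.002
p_small [ 0.399  -0.3622  0.022  -0.6928] shift cm [-0.03  9.9   0.18] turn -0.002
[[325.1922621    0.         284.17159322]
 [  0.         325.1922621  205.7050451 ]
 [  0.           0.           1.        ]] [[ 1.    -0.     0.    -0.   ]
 [ 0.     0.234 -0.972 -0.161]
 [ 0.     0.972  0.234  0.067]
 [ 0.     0.     0.     1.   ]]
```

View pics/w1.png

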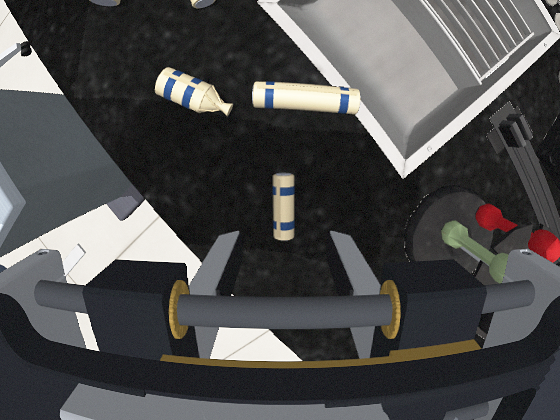

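The wrist view shows the small roll at (284,207), centred between the jaws and aligned, within about 1 mm of the top-view fix. I'll descend, grip and lift.

jog_arm --targets '[[5.0,[0,3.5,0.1],0],[5.0,[0,7.0,0.1],0],[5.0,[0,9.0,0.1],0],[5.0,[0,9.9,0.1],0],[5.0,[0,9.9,0.1],0],[0.5,[0,9.9,0.1],0],[0.5,[0,9.9,0.1],0],[0.5,[0,9.9,0.1],0],[0.5,[0,9.9,0.1],0],[0.5,[0,9.9,0.1],0]]' --grip_force 25

```text
time_s: 2.15
ee_pos: [0.3995, -0.3621, 0.0218]
eef_rot: [-1.571, -0.001, -0.693]
force: [-0.4, 1.5, 3.7]
grip_width: 0.0175
```

jog_arm --targets '[[0.5,[0,0,0],0],[0.5,[0,-1,0],0],[0.5,[0,-4,0],0],[0.5,[0,-8,0],0],[0.5,[0,-12,0],0],[0.5,[0,-12,0],0],[0.5,[0,-12,0],0]]'

```text
time_s: 2.85
ee_pos: [0.3994, -0.362, 0.1421]
eef_rot: [-1.571, -0.001, -0.693]
force: [-0.8, 0.3, -1.6]
grip_width: 0.0174
```

```bash
python3 -c "
from h import *
plan(('s_small',.14),('s_small',.08),'s_small')"
```

```text
t 2.85 pos [ 0.3994 -0.362   0.1421] rot [-1.5709e+00 -1.3000e-03 -6.9300e-01] F [-0.8  0.3 -1.6] w 0.0174
s_small [ 0.4298  0.1701  0.14   -1.7354] shift cm [-31.66   0.16  42.88] turn 1.042
s_small [ 0.4298  0.1701  0.08   -1.7354] shift cm [-31.66   6.16  42.88] turn 1.042
s_small [ 0.4298  0.1701  0.045  -1.7354] shift cm [-31.67   9.66  42.88] turn 1.042
```

jog_arm --targets '[[0.5,[-2,0,2.7],0.07],[0.5,[-5,0,6.7],0.17],[0.5,[-8,0,10.8],0.26],[0.5,[-11,0,14.9],0.36],[0.5,[-14,0,18.9],0.46],[0.5,[-17,0,23],0.56],[0.5,[-20,0,27],0.66],[0.5,[-23,0,31.1],0.76],[0.5,[-26,0,35.2],0.86],[0.5,[-29,0,39.2],0.96]]'

```text
time_s: 3.85
ee_pos: [0.4255, 0.1228, 0.1403]
eef_rot: [-1.573, -0.001, -1.657]
force: [1.0, -1.0, -2.4]
grip_width: 0.0175
```

jog_arm --targets '[[0.5,[-2,0,1.5],0.08],[0.5,[-2,0,1.5],0.08],[0.5,[-2,0,1.5],0.08],[0.5,[-2,0,1.5],0.08]]'

```text
time_s: 4.25
ee_pos: [0.4424, 0.1387, 0.1407]
eef_rot: [-1.572, -0.001, -1.733]
force: [0.0, -0.3, -1.7]
grip_width: 0.0175
```

```bash
python3 -c "
from h import *
plan(('s_small',.08),'s_small')
from station import optics
c=optics.camera('wrist'); cv2.imwrite('pics/w2.png',c['img'][:,:,::-1])"
```

```text
t 4.25 pos [0.4424 0.1387 0.1407] rot [-1.5724e+00 -7.0000e-04 -1.7328e+00] F [ 0.  -0.3 -1.7] w 0.0175
s_small [ 0.4298  0.1701  0.08   -1.7354] shift cm [-2.9   6.07 -1.74] turn 0.003
s_small [ 0.4298  0.1701  0.045  -1.7354] shift cm [-2.9   9.57 -1.74] turn 0.003
```

View pics/w2.png

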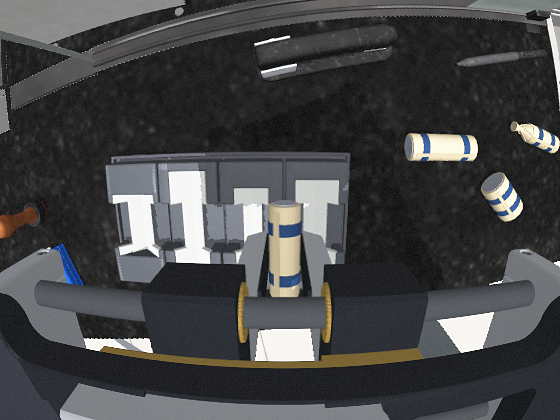

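The wrist view shows the roll held level and along the grooves at (285,245). The small cradle is one place to the left, near (250,205), which agrees with the computed shift.

jog_arm --targets '[[0.5,[-2.9,0,-1.74],0],[0.5,[-2.9,3,-1.74],0],[0.5,[-2.9,6,-1.74],0],[0.5,[-2.9,8,-1.74],0],[0.5,[-2.9,9,-1.74],0],[0.5,[-2.9,9.5,-1.74],0],[0.5,[-2.9,9.5,-1.74],0],[0.5,[-2.9,9.5,-1.74],0]]'

```text
time_s: 5.1
ee_pos: [0.431, 0.1709, 0.0472]
eef_rot: [-1.57, 0.001, -1.733]
force: [0.6, 0.5, -1.0]
grip_width: 0.0181
```

```bash
python3 -c "
from h import *
plan('s_small')"
```

```text
t 5.1 pos [0.431  0.1709 0.0472] rot [-1.5697e+00  6.0000e-04 -1.7332e+00] F [ 0.6  0.5 -1. ] w 0.0181
s_small [ 0.4298  0.1701  0.045  -1.7354] shift cm [ 0.11  0.22 -0.11] turn 0.002
```

jog_arm --targets '[[0.5,[0.05,0.15,-0.1],0],[0.5,[0.05,0.15,-0.1],0],[0.5,[0.05,0.15,-0.1],0],[0.5,[0.05,0.15,-0.1],0]]'

```text
time_s: 5.5
ee_pos: [0.4302, 0.1706, 0.0459]
eef_rot: [-1.569, 0.001, -1.733]
force: [0.4, -3.7, 5.5]
grip_width: 0.0178
```

jog_arm --targets '[[2.4,[0,0,0],0],[3.2,[0,0,0],0],[3.2,[0,0,0],0],[3.2,[0,0,0],0],[3.2,[0,-2,0],0],[3.2,[0,-6,0],0],[3.2,[0,-10,0],0],[3.2,[0,-10,0],0]]'

```text
time_s: 6.3
ee_pos: [0.4314, 0.1713, 0.1495]
eef_rot: [-1.564, 0.003, -1.733]
force: [0.1, 1.4, -1.4]
grip_width: 0.0321
```

```bash
python3 -c "
from h import *
plan(('p_long',.14),('p_long',.10),'p_long')
from station import optics
c=optics.camera('top'); cv2.imwrite('pics/t3.png',cv2.resize(c['img'][175:265,140:262,::-1],None,fx=5,fy=5,interpolation=3))
c=optics.camera('wrist'); cv2.imwrite('pics/w3.png',c['img'][:,:,::-1])"
```

```text
t 6.3 pos [0.4314 0.1713 0.1495] rot [-1.5639  0.0035 -1.7329] F [ 0.1  1.4 -1.4] w 0.0321
p_long [ 0.4737 -0.3029  0.14   -2.3278] shift cm [46.12  0.87 11.82] turn 0.595
p_long [ 0.4737 -0.3029  0.1    -2.3278] shift cm [46.13  4.87 11.79] turn 0.595
p_long [ 0.4737 -0.3029  0.022  -2.3278] shift cm [46.16 12.67 11.74] turn 0.595
```

View pics/w3.png

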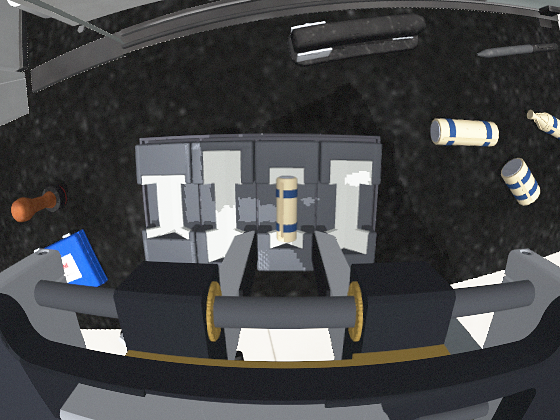

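The small roll lies in its groove at (287,208), between the stops. Next is the long roll.

jog_arm --targets '[[5,[46.1,0.9,11.8],0.595],[5,[46.1,0.9,11.8],0.595],[5,[46.1,0.9,11.8],0.595],[5,[46.1,0.9,11.8],0.595],[5,[46.1,0.9,11.8],0.595],[5,[46.1,0.9,11.8],0.595],[5,[46.1,0.9,11.8],0.595],[5,[46.1,0.9,11.8],0.595],[5,[46.1,0.9,11.8],0.595],[5,[46.1,0.9,11.8],0.595]]'

```text
time_s: 7.4
ee_pos: [0.4705, -0.3064, 0.1337]
eef_rot: [-1.573, -0.001, -2.33]
force: [0.6, -0.4, -0.5]
grip_width: 0.0505
```

```bash
python3 -c "
from h import *
plan(('p_long',.12),'p_long')"
```

```text
t 7.4 pos [ 0.4705 -0.3064  0.1337] rot [-1.5734e+00 -5.0000e-04 -2.3303e+00] F [ 0.6 -0.4 -0.5] w 0.0505
p_long [ 0.4737 -0.3029  0.12   -2.3278] shift cm [-0.47  1.37 -0.  ] turn -0.002
p_long [ 0.4737 -0.3029  0.022  -2.3278] shift cm [-0.48 11.17  0.02] turn -0.002
```

jog_arm --targets '[[5,[0,4,0],0],[5,[0,6,0],0],[5,[0,6,0],0],[5,[0,6,0],0]]'

```text
time_s: 7.8
ee_pos: [0.4714, -0.3031, 0.0755]
eef_rot: [-1.572, -0.0, -2.328]
force: [0.5, -0.2, 1.0]
grip_width: 0.0504
```

```bash
python3 -c "
from h import *
plan('p_long')"
```

```text
t 7.8 pos [ 0.4714 -0.3031  0.0755] rot [-1.5723e+00 -2.0000e-04 -2.3279e+00] F [ 0.5 -0.2  1. ] w 0.0504
p_long [ 0.4737 -0.3029  0.022  -2.3278] shift cm [-0.18  5.35  0.16] turn -0.0
```

jog_arm --targets '[[5,[-0.15,3,0.15],0],[5,[-0.15,4.8,0.15],0],[5,[-0.15,5.3,0.15],0],[5,[-0.15,5.3,0.15],0],[0.5,[-0.15,5.3,0.15],0],[0.5,[-0.15,5.3,0.15],0],[0.5,[-0.15,5.3,0.15],0],[0.5,[-0.15,5.3,0.15],0],[0.5,[-0.15,5.3,0.15],0]]' --grip_force 35

```text
time_s: 8.7
ee_pos: [0.4738, -0.3035, 0.0234]
eef_rot: [-1.57, 0.0, -2.328]
force: [-1.7, 0.3, 5.3]
grip_width: 0.0216
```

jog_arm --targets '[[0.5,[0,0,0],0],[0.5,[0,-1,0],0],[0.5,[0,-4,0],0],[0.5,[0,-8,0],0],[0.5,[0,-12,0],0],[0.5,[0,-12,0],0],[0.5,[0,-12,0],0]]'

```text
time_s: 9.4
ee_pos: [0.4736, -0.3032, 0.1432]
eef_rot: [-1.57, 0.0, -2.328]
force: [-0.0, -0.0, -4.2]
grip_width: 0.0213
```

```bash
python3 -c "
from h import *
plan(('s_long',.14))"
```

```text
t 9.4 pos [ 0.4736 -0.3032  0.1432] rot [-1.5701e+00  2.0000e-04 -2.3280e+00] F [-0.  -0.  -4.2] w 0.0213
s_long [ 0.439   0.2253  0.14   -1.7354] shift cm [-36.04   0.3  -38.82] turn -0.593
```

jog_arm --targets '[[0.5,[-2,0,-2.2],-0.03],[0.5,[-5,0,-5.4],-0.08],[0.5,[-8,0,-8.6],-0.13],[0.5,[-11,0,-11.9],-0.18],[0.5,[-14,0,-15.1],-0.23],[0.5,[-17,0,-18.3],-0.28],[0.5,[-20,0,-21.6],-0.33],[0.5,[-23,0,-24.8],-0.38],[0.5,[-26,0,-28.0],-0.43],[0.5,[-28,0,-30.2],-0.46]]'

```text
time_s: 10.4
ee_pos: [0.4451, 0.1098, 0.1414]
eef_rot: [-1.574, -0.001, -1.865]
force: [0.3, 0.6, -2.8]
grip_width: 0.0217
```

```bash
python3 -c "
from h import *
plan(('s_long',.14))"
```

```text
t 10.4 pos [0.4451 0.1098 0.1414] rot [-1.5737e+00 -1.1000e-03 -1.8648e+00] F [ 0.3  0.6 -2.8] w 0.0217
s_long [ 0.439   0.2253  0.14   -1.7354] shift cm [-10.88   0.13  -3.93] turn -0.129
```

jog_arm --targets '[[0.5,[-3.5,0,-1.3],-0.05],[0.5,[-7,0,-2.5],-0.1],[0.5,[-10,0,-3.6],-0.13],[0.5,[-10.9,0.1,-3.9],-0.13],[0.5,[-10.9,3,-3.9],-0.13],[0.5,[-10.9,5.5,-3.9],-0.13],[0.5,[-10.9,5.5,-3.9],-0.13],[0.5,[-10.9,5.5,-3.9],-0.13]]'

```text
time_s: 11.2
ee_pos: [0.4409, 0.2227, 0.0877]
eef_rot: [-1.572, -0.001, -1.739]
force: [0.0, 0.4, -1.7]
grip_width: 0.0215
```

```bash
python3 -c "
from h import *
plan('s_long')
from station import optics
c=optics.camera('wrist'); cv2.imwrite('pics/w4.png',c['img'][:,:,::-1])"
```

```text
t 11.2 pos [0.4409 0.2227 0.0877] rot [-1.5723e+00 -1.0000e-03 -1.7388e+00] F [ 0.   0.4 -1.7] w 0.0215
s_long [ 0.439   0.2253  0.043  -1.7354] shift cm [-0.23  4.47 -0.23] turn -0.003
```

View pics/w4.png

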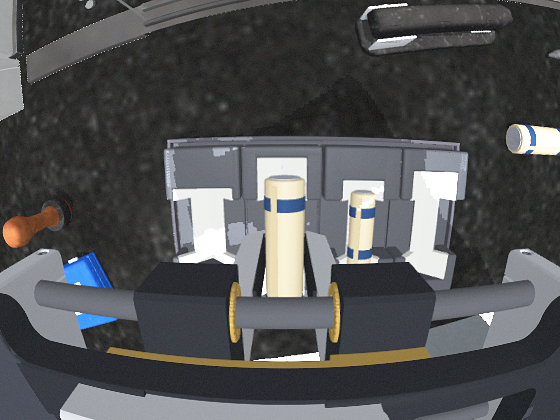

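The long roll is over its groove (285,240), second from the left, and the small roll is undisturbed at (360,230). I'll lower it.

jog_arm --targets '[[0.5,[-0.2,1.5,-0.2],0],[0.5,[-0.2,3,-0.2],0],[0.5,[-0.2,4,-0.2],0],[0.5,[-0.2,4.4,-0.2],0],[0.5,[-0.2,4.4,-0.2],0],[0.5,[-0.2,4.4,-0.2],0],[0.5,[-0.2,4.4,-0.2],0]]'

```text
time_s: 11.95
ee_pos: [0.4397, 0.2252, 0.0446]
eef_rot: [-1.571, -0.0, -1.738]
force: [-2.6, -4.2, 0.6]
grip_width: 0.0213
```

```bash
python3 -c "
from h import *
plan('s_long')"
```

```text
t 11.95 pos [0.4397 0.2252 0.0446] rot [-1.5706e+00 -5.0000e-04 -1.7382e+00] F [-2.6 -4.2  0.6] w 0.0213
s_long [ 0.439   0.2253  0.043  -1.7354] shift cm [-0.    0.16 -0.07] turn -0.003
```

jog_arm --targets '[[2.8,[0,0,0],0],[3.4,[0,0,0],0],[3.4,[0,0,0],0],[3.4,[0,0,0],0],[3.4,[0,-2,0],0],[3.4,[0,-6,0],0],[3.4,[0,-10,0],0],[3.4,[0,-10,0],0]]'

```text
time_s: 12.75
ee_pos: [0.4415, 0.2265, 0.1489]
eef_rot: [-1.564, 0.005, -1.738]
force: [0.5, 0.5, 0.1]
grip_width: 0.034
```

```bash
python3 -c "
from h import *
plan(('p_large',.14))"
```

```text
t 12.75 pos [0.4415 0.2265 0.1489] rot [-1.5638  0.0045 -1.7379] F [0.5 0.5 0.1] w 0.034
p_large [ 0.415  -0.0897  0.14   -0.9408] shift cm [31.62  0.76  2.64] turn -0.797
```

jog_arm --targets '[[6,[31.6,0.8,2.6],-0.797],[6,[31.6,0.8,2.6],-0.797],[6,[31.6,0.8,2.6],-0.797],[6,[31.6,0.8,2.6],-0.797],[6,[31.6,0.8,2.6],-0.797],[6,[31.6,0.8,2.6],-0.797],[6,[31.6,0.8,2.6],-0.797],[6,[31.6,4.8,2.6],-0.797],[6,[31.6,6.8,2.6],-0.797],[6,[31.6,6.8,2.6],-0.797]]'

```text
time_s: 13.75
ee_pos: [0.4109, -0.0903, 0.0735]
eef_rot: [-1.574, 0.004, -0.942]
force: [0.0, 0.5, -0.3]
grip_width: 0.0597
```

```bash
python3 -c "
from h import *
plan('p_large')
from station import optics
c=optics.camera('wrist'); cv2.imwrite('pics/w5.png',c['img'][:,:,::-1])"
```

```text
t 13.75 pos [ 0.4109 -0.0903  0.0735] rot [-1.5737  0.004  -0.9422] F [ 0.   0.5 -0.3] w 0.0597
p_large [ 0.415  -0.0897  0.022  -0.9408] shift cm [0.21 5.15 0.38] turn -0.001
```

View pics/w5.png

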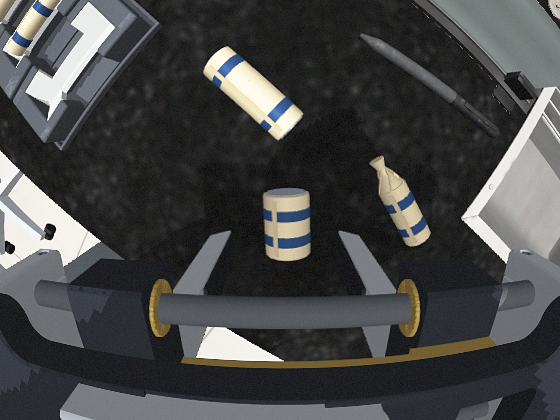

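The large roll is centred and aligned between the jaws at (287,225), with its neighbours clear of the fingers. I'll grip it.

jog_arm --targets '[[6,[0.2,3,0.35],0],[6,[0.2,4.6,0.35],0],[6,[0.2,5.1,0.35],0],[6,[0.2,5.1,0.35],0],[0.5,[0.2,5.1,0.35],0],[0.5,[0.2,5.1,0.35],0],[0.5,[0.2,5.1,0.35],0],[0.5,[0.2,5.1,0.35],0],[0.5,[0.2,5.1,0.35],0],[0.5,[0.2,5.1,0.35],0]]'

```text
time_s: 14.8
ee_pos: [0.4167, -0.0899, 0.0253]
eef_rot: [-1.57, -0.0, -0.941]
force: [-1.1, 1.6, 6.9]
grip_width: 0.0316
```

jog_arm --targets '[[0.5,[0,0,0],0],[0.5,[0,-1,0],0],[0.5,[0,-4,0],0],[0.5,[0,-8,0],0],[0.5,[0,-12,0],0],[0.5,[0,-12,0],0],[0.5,[0,-12,0],0]]'

```text
time_s: 15.5
ee_pos: [0.4165, -0.0899, 0.1454]
eef_rot: [-1.57, -0.001, -0.941]
force: [0.6, 0.3, -2.9]
grip_width: 0.0318
```

```bash
python3 -c "
from h import *
plan(('s_large',.14))"
```

```text
t 15.5 pos [ 0.4165 -0.0899  0.1454] rot [-1.5701e+00 -1.0000e-03 -9.4100e-01] F [ 0.6  0.3 -2.9] w 0.0318
s_large [ 0.4482  0.2806  0.14   -1.7354] shift cm [-28.08   0.53  24.38] turn 0.794
```

jog_arm --targets '[[0.5,[-2.1,0,1.8],0.06],[0.5,[-5,0,4.3],0.14],[0.5,[-8.4,0,7.3],0.24],[0.5,[-11.8,0,10.2],0.33],[0.5,[-15.2,0,13.2],0.43],[0.5,[-18.6,0,16.1],0.53],[0.5,[-22,0,19.1],0.62],[0.5,[-25,0,21.7],0.71],[0.5,[-27.5,0,23.9],0.79],[0.5,[-28.1,0.5,24.4],0.79]]'

```text
time_s: 16.5
ee_pos: [0.4475, 0.2834, 0.1383]
eef_rot: [-1.572, -0.001, -1.731]
force: [0.8, 0.2, -2.0]
grip_width: 0.0318
```

jog_arm --targets '[[0.5,[0,0,0],0],[0.5,[0,3,0],0],[0.5,[0,5,0],0],[0.5,[0,5,0],0],[0.5,[0,5,0],0]]'

```text
time_s: 17.0
ee_pos: [0.4483, 0.28, 0.0901]
eef_rot: [-1.571, -0.001, -1.731]
force: [0.2, 0.0, -2.2]
grip_width: 0.0317
```

```bash
python3 -c "
from h import *
plan(('s_large',.0413))"
```

```text
t 17.0 pos [0.4483 0.28   0.0901] rot [-1.5715e+00 -6.0000e-04 -1.7314e+00] F [ 0.2  0.  -2.2] w 0.0317
s_large [ 0.4482  0.2806  0.0413 -1.7354] shift cm [-0.06  4.88 -0.02] turn 0.004
```

jog_arm --targets '[[0.5,[0,2,0],0],[0.5,[0,3.5,0],0],[0.5,[0,4.4,0],0],[0.5,[0,4.8,0],0],[0.5,[0,4.8,0],0],[0.5,[0,4.8,0],0],[0.5,[0,4.8,0],0]]'

```text
time_s: 17.7
ee_pos: [0.4485, 0.2811, 0.0426]
eef_rot: [-1.57, 0.001, -1.731]
force: [0.6, -0.4, -1.5]
grip_width: 0.0313
```

```bash
python3 -c "
from h import *
plan(('s_large',.0413))"
```

```text
t 17.7 pos [0.4485 0.2811 0.0426] rot [-1.570e+00  7.000e-04 -1.731e+00] F [ 0.6 -0.4 -1.5] w 0.0313
s_large [ 0.4482  0.2806  0.0413 -1.7354] shift cm [ 0.05  0.13 -0.03] turn 0.004
```

jog_arm --targets '[[0.5,[0,0.15,0],0],[0.5,[0,0.15,0],0],[0.5,[0,0.15,0],0],[3.8,[0,0.15,0],0],[4.6,[0,0.15,0],0],[4.6,[0,0.15,0],0],[4.6,[0,0.15,0],0],[4.6,[0,-2,0],0],[4.6,[0,-6,0],0],[4.6,[0,-10,0],0]]'

```text
time_s: 18.7
ee_pos: [0.4478, 0.2807, 0.1428]
eef_rot: [-1.572, -0.001, -1.731]
force: [-0.2, 0.1, 0.3]
grip_width: 0.046
```

```bash
python3 -c "
from h import *
plan(('p_medium',.14))"
```

```text
t 18.7 pos [0.4478 0.2807 0.1428] rot [-1.572e+00 -9.000e-04 -1.731e+00] F [-0.2  0.1  0.3] w 0.046
p_medium [ 0.4747 -0.0173  0.14   -0.1148] shift cm [28.99  0.3   7.41] turn -1.616
```

jog_arm --targets '[[5.4,[29,0,7.4],-1.616],[5.4,[29,0,7.4],-1.616],[5.4,[29,0,7.4],-1.616],[5.4,[29,0,7.4],-1.616],[5.4,[29,0,7.4],-1.616],[5.4,[29,0,7.4],-1.616],[5.4,[29,0,7.4],-1.616],[5.4,[29,0,7.4],-1.616],[5.4,[29,0,7.4],-1.616],[5.4,[29,0,7.4],-1.616]]'

```text
time_s: 19.7
ee_pos: [0.475, -0.0175, 0.1419]
eef_rot: [-1.571, 0.0, -0.339]
force: [-0.9, 0.4, 0.4]
grip_width: 0.054
```

```bash
python3 -c "
from h import *
plan(('p_medium',.08))"
```

```text
t 19.7 pos [ 0.475  -0.0175  0.1419] rot [-1.5707  0.     -0.3386] F [-0.9  0.4  0.4] w 0.054
p_medium [ 0.4747 -0.0173  0.08   -0.1148] shift cm [-0.04  6.19  0.01] turn -0.224
```

jog_arm --targets '[[5.4,[0,0,0],-0.12],[5.4,[0,0,0],-0.22],[5.4,[0,4,0],-0.22],[5.4,[0,6.2,0],-0.22],[5.4,[0,6.2,0],-0.22],[5.4,[0,6.2,0],-0.22]]'

```text
time_s: 20.3
ee_pos: [0.4753, -0.0172, 0.0806]
eef_rot: [-1.571, -0.0, -0.124]
force: [0.2, -0.9, 0.7]
grip_width: 0.054
```

```bash
python3 -c "
from h import *
plan('p_medium')
from station import optics
c=optics.camera('wrist'); cv2.imwrite('pics/w6.png',c['img'][:,:,::-1])"
```

```text
t 20.3 pos [ 0.4753 -0.0172  0.0806] rot [-1.5708 -0.     -0.1239] F [ 0.2 -0.9  0.7] w 0.054
p_medium [ 0.4747 -0.0173  0.022  -0.1148] shift cm [-0.06  5.86 -0.02] turn -0.009
```

View pics/w6.png

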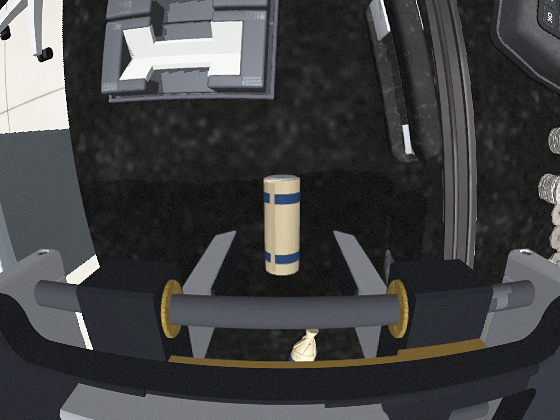

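The medium roll is centred and aligned at (282,225), and the tailed part roll behind the jaws is clear.

jog_arm --targets '[[5.4,[0,3,0],-0.009],[5.4,[0,5,0],-0.009],[5.4,[0,5.7,0],-0.009],[5.4,[0,5.8,0],-0.009],[0.5,[0,5.8,0],-0.009],[0.5,[0,5.8,0],-0.009],[0.5,[0,5.8,0],-0.009],[0.5,[0,5.8,0],-0.009],[0.5,[0,5.8,0],-0.009],[0.5,[0,5.8,0],-0.009]]'

```text
time_s: 21.35
ee_pos: [0.4751, -0.0172, 0.0224]
eef_rot: [-1.571, -0.0, -0.115]
force: [-2.3, -0.2, 6.2]
grip_width: 0.0259
```

jog_arm --targets '[[0.5,[0,0,0],0],[0.5,[0,-1,0],0],[0.5,[0,-4,0],0],[0.5,[0,-8,0],0],[0.5,[0,-12,0],0],[0.5,[0,-12,0],0],[0.5,[0,-12,0],0]]'

```text
time_s: 22.05
ee_pos: [0.475, -0.0172, 0.1424]
eef_rot: [-1.571, -0.001, -0.115]
force: [-0.6, -0.8, -4.9]
grip_width: 0.0252
```

```bash
python3 -c "
from h import *
plan(('s_medium',.14))"
```

```text
t 22.05 pos [ 0.475  -0.0172  0.1424] rot [-1.5708e+00 -1.1000e-03 -1.1490e-01] F [-0.6 -0.8 -4.9] w 0.0252
s_medium [ 0.4206  0.1148  0.14   -1.7354] shift cm [-6.91  0.23 12.49] turn 1.621
```

jog_arm --targets '[[0.5,[-0.4,0,0.8],0.1],[0.5,[-1,0,1.9],0.25],[0.5,[-1.6,0,3.0],0.4],[0.5,[-2.3,0,4.2],0.54],[0.5,[-2.9,0,5.3],0.68],[0.5,[-3.5,0,6.4],0.82],[0.5,[-4.2,0,7.6],0.96],[0.5,[-4.8,0,8.7],1.1],[0.5,[-5.4,0,9.8],1.24],[0.5,[-6.1,0,11],1.38]]'

```text
time_s: 23.05
ee_pos: [0.426, 0.0994, 0.1403]
eef_rot: [-1.574, -0.0, -1.501]
force: [-0.6, 1.0, -3.2]
grip_width: 0.0257
```

```bash
python3 -c "
from h import *
plan(('s_medium',.14))"
```

```text
t 23.05 pos [0.426  0.0994 0.1403] rot [-1.5739e+00 -2.0000e-04 -1.5008e+00] F [-0.6  1.  -3.2] w 0.0257
s_medium [ 0.4206  0.1148  0.14   -1.7354] shift cm [-1.58  0.03 -0.42] turn 0.235
```

jog_arm --targets '[[0.5,[-0.8,0,-0.2],0.12],[0.5,[-1.6,0,-0.4],0.235],[0.5,[-1.6,0,-0.4],0.235],[0.5,[-1.6,3,-0.4],0.235],[0.5,[-1.6,5,-0.4],0.235],[0.5,[-1.6,5,-0.4],0.235],[0.5,[-1.6,5,-0.4],0.235]]'

```text
time_s: 23.75
ee_pos: [0.4217, 0.1144, 0.0919]
eef_rot: [-1.572, -0.0, -1.728]
force: [0.2, 0.4, -2.6]
grip_width: 0.0258
```

```bash
python3 -c "
from h import *
plan('s_medium')
from station import optics
c=optics.camera('wrist'); cv2.imwrite('pics/w7.png',c['img'][:,:,::-1])"
```

```text
t 23.75 pos [0.4217 0.1144 0.0919] rot [-1.5720e+00 -5.0000e-04 -1.7282e+00] F [ 0.2  0.4 -2.6] w 0.0258
s_medium [ 0.4206  0.1148  0.041  -1.7354] shift cm [-0.02  5.09 -0.11] turn 0.007
```

View pics/w7.png

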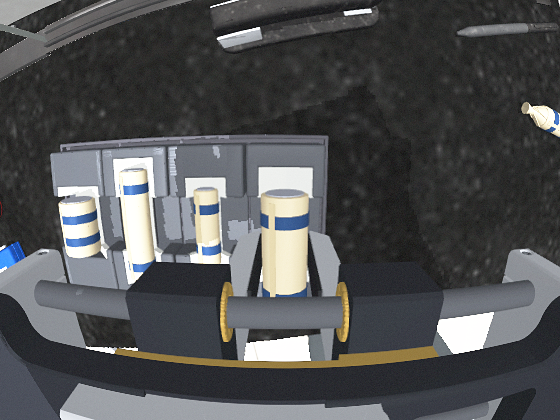

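The other three rolls are seated at (80,225), (137,215) and (207,225). The medium roll is over its groove at (285,240), aligned with it.

jog_arm --targets '[[0.5,[0,2,-0.1],0.007],[0.5,[0,3.5,-0.1],0.007],[0.5,[0,4.6,-0.1],0.007],[0.5,[0,5,-0.1],0.007],[0.5,[0,5.05,-0.1],0.007],[0.5,[0,5.05,-0.1],0.007],[0.5,[0,5.05,-0.1],0.007]]'

```text
time_s: 24.5
ee_pos: [0.4212, 0.1148, 0.042]
eef_rot: [-1.57, 0.0, -1.737]
force: [-1.2, -3.7, -1.1]
grip_width: 0.0252
```

```bash
python3 -c "
from h import *
plan('s_medium')"
```

```text
t 24.5 pos [0.4212 0.1148 0.042 ] rot [-1.5700e+00  1.0000e-04 -1.7368e+00] F [-1.2 -3.7 -1.1] w 0.0252
s_medium [ 0.4206  0.1148  0.041  -1.7354] shift cm [ 0.01  0.1  -0.05] turn -0.001
```

Releasing, then retreating upward and back over the counter so both the tray and the part rolls can be checked.

jog_arm --targets '[[0.5,[0,0.05,0],0],[0.5,[0,0.05,0],0],[3.2,[0,0.05,0],0],[4,[0,0.05,0],0],[4,[0,0.05,0],0],[4,[0,0.05,0],0],[4,[0,-2,0],0],[4,[0,-6,0],0],[4,[0,-10,0],0],[4,[0,-15,0],0]]'

```text
time_s: 25.5
ee_pos: [0.4201, 0.1148, 0.1923]
eef_rot: [-1.573, -0.001, -1.737]
force: [-0.1, 0.1, -0.2]
grip_width: 0.0401
```

jog_arm --targets '[[4,[4,0,1],0],[4,[8,0,2],0],[4,[12,0,3],0],[4,[16,0,4],0],[4,[20,0,4],0],[4,[24,0,4],0],[4,[28,0,4],0],[4,[28,0,4],0]]'

```text
time_s: 26.3
ee_pos: [0.4133, -0.1711, 0.1914]
eef_rot: [-1.571, -0.0, -1.741]
force: [1.1, 0.1, -0.3]
grip_width: 0.0399
```

```bash
python3 - <<'E'
from h import *
from station import optics
plan()
c=optics.camera('top'); s=optics.camera('scene')
a=cv2.resize(c['img'][170:265,135:460,::-1],(780,228),interpolation=3)
b=cv2.resize(c['img'][178:262,142:258,::-1],(464,336),interpolation=3)
d=cv2.resize(s['img'][205:295,150:270,::-1],(316,237),interpolation=3)
o=np.zeros((228+336,780,3),np.uint8); o[:228]=a; o[228:,:464]=b; o[228:465,464:]=d
cv2.imwrite('pics/f.png',o)
im=c["img"].astype(int)
cr=(im[:,:,0]-im[:,:,2]>35).astype(np.uint8); cr[:180]=0;cr[262:]=0;cr[:,:145]=0;cr[:,470:]=0
n,l,st,ce=cv2.connectedComponentsWithStats(cv2.morphologyEx(cr,cv2.MORPH_CLOSE,np.ones((5,5)))); P=cloud(c)
for i in range(1,n):
    if st[i,4]<50: continue
    v,u=np.nonzero(l==i); w=pix2world(c,np.c_[u,v],.032 if ce[i,0]<260 else .012)[:,:2]
    r=cv2.minAreaRect((w*1000).astype(np.float32)); print(ce[i].round(),[np.round(t,1) for t in r],"mean",w.mean(0).round(4),"z90",np.percentile(P[v,u,2],85).round(4))
for k in T:
    if k[0]=="s": print(k,np.round(T[k],4))
E
```

```text
t 26.3 pos [ 0.4133 -0.1711  0.1914] rot [-1.5708e+00 -4.0000e-04 -1.7408e+00] F [ 1.1  0.1 -0.3] w 0.0399
[389. 214.] [array([ 405.3, -243.2]), array([174.1, 168.4]), np.float64(64.0)] mean [ 0.4347 -0.2509] z90 0.4997
[184. 217.] [array([439.2, 226.3]), array([21.4, 82.8]), np.float64(80.3)] mean [0.4395 0.2264] z90 0.045
[160. 214.] [array([446.9, 281.7]), array([30.6, 42.5]), np.float64(81.3)] mean [0.4476 0.2823] z90 0.0494
[209. 220.] [array([430.2, 170.6]), array([17.1, 53.6]), np.float64(83.3)] mean [0.4307 0.1705] z90 0.0436
[233. 223.] [array([421.8, 115. ]), array([24.5, 68.2]), np.float64(80.8)] mean [0.4215 0.1151] z90 0.047
[377. 251.] [array([ 348.8, -217.1]), array([74.7,  8.6]), np.float64(63.7)] mean [ 0.348  -0.2179] z90 0.528
s_large [ 0.4482  0.2806  0.038  -1.7354]
s_small [ 0.4298  0.1701  0.045  -1.7354]
s_medium [ 0.4206  0.1148  0.041  -1.7354]
s_long [ 0.439   0.2253  0.043  -1.7354]
```

View pics/f.png

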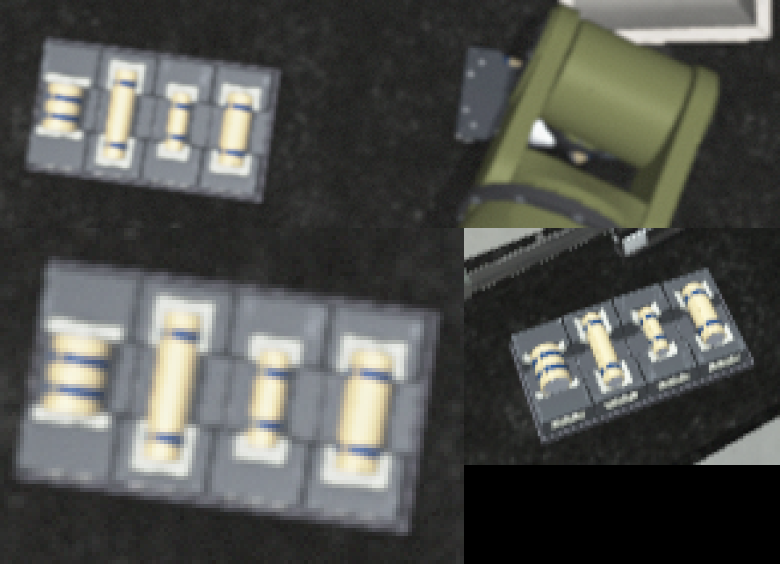

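The top and scene views show all four rolls in the right grooves, between the stops, with centres within 2 mm of the seat points. The arm hides the part rolls from above, so I'll check them with the wrist camera.

```bash
python3 -c "
from h import *
from station import optics
c=optics.camera('wrist'); cv2.imwrite('pics/w8.png',c['img'][:,:,::-1])
o=__import__('station').ctrl.get_obs(); R=Ro.from_euler('xyz',o['eef_rot']).as_matrix(); K=c['camera_matrix']; M=np.linalg.inv(c['mount'])
for n,p in dict(part_long=(.4745,-.1494,.011),part_medium=(.4045,-.2383,.013)).items():
    q=M[:3,:3]@(R.T@(np.array(p)-o['ee_pos']))+M[:3,3]; q=q*[1,-1,-1]; h=np.hypot(q[0],q[1]); r=K[0,0]*np.arctan2(h,q[2])
    print(n,'expected px',(K[:2,2]+r*q[:2]/h).round())"
```

```text
part_long expected px [257. 139.]
part_medium expected px [350. 190.]
```

View pics/w8.png

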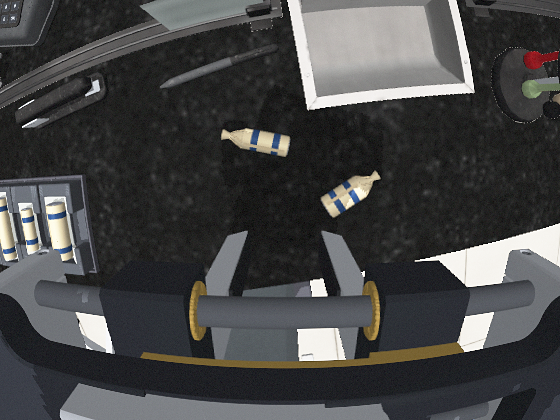

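Both part rolls lie where they were: seen at about (257,141) and (350,193), expected at (257,139) and (350,190). Handing in.

```bash
python3 -c "
from station import ctrl
print(ctrl.hand_in())"
```

```text
the job is handed in; nothing more can be done
None
```

All four full rolls are lying in their cradles and the job is handed in, after about 26 s of robot time out of the 102 s allowed.

- **Seating:** in the last top view every roll's centre was within about 2 mm of its seat point, and each lay along its groove between the end stops. Depth put the roll tops 1–3 mm above the expected height, which is within the depth noise I saw on the counter.
- **Part rolls:** the last wrist picture shows both about 2–3 pixels from where their starting positions should appear. They were never touched.
- **Robot:** the gripper was open and clear of everything at hand-in, and the largest force I read was about 7 N.

No check failed. The arm hid the part rolls from the top camera at the end, so I checked them with the wrist camera only.

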